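Count to the third gap and file the printing block

ROBOT

A 6-joint arm with a two-finger parallel gripper is mounted at the origin on the work surface. World frame = base frame: x ahead of the robot, y to its left, z up, the work surface at z = 0. Lengths are in m, angles in rad, forces in N, time in s.
With the tool pointing down it reaches from about 0.3 to 0.85 m from the base axis. Payload 5.4 kg.
Tool frame: the origin (TCP) lies on the centre line of the jaws, within the pads' length; the fingertips stand 11 mm ahead of it and the grasp point (between the pads) lies 8 mm behind it (r.tips_ahead is the distance from the TCP to the fingertips, in m); z points along the fingers, y is the line along which they close (so a half turn about z gives the same grasp; the last joint's range is limited). The gripper opens to 85 mm and grips with 20 to 120 N. Pads are 22 mm wide; open, the fingers measure 114 mm over their backs; the gripper's body (76 mm by 85 mm) begins 54 mm behind the grasp point. The pads swing forward as they close: fully open they stand 13 mm farther back than shut.
Start: joints at [-1.443, 0.158, 1.597, -0, 1.386, -0.21], TCP at [0.191, -0.542, 0.242] pointing down, gripper open.
Joint ranges: [-2.91, 2.91], [-0.94, 2.29], [0.18, 2.7], [-1.29, 4.43], [0.17, 2.64], [-3, 3]. Speed limits (rad/s): [2.57, 2.57, 3.14, 3.14, 3.14, 3.14].

INTERFACE

Orientations are given as a unit quaternion [w, x, y, z].
In Python, from station import r gives the robot as it stands.
- The arm moves only by the tool servo_tool, never from a script. Its argument "targets" is a list of rows, each a list of 7 numbers: the turn, a rotation vector about the tool's x, y, z in rad, then the shift along the tool's x, y, z in cm, then the opening, from 0 (shut) to 1 (fully open). In form: [[ax, ay, az, dx, dy, dz, claw], ...]. A call has 1 to 12 rows; each row is the pose to reach, as a shift and turn from the pose commanded when the call began, along the tool's axes at that moment; what a row does not reach only later rows make up. A row lasts 1/12 s, in which the tool goes at most 41.7 mm and 7.16 degrees, less where a joint would pass 70% of its speed; a pose out of reach is approached as far as the arm can. A call with a gripper value outside its range is refused whole. The fingers move at their own pace and stop on an object; "squeeze" is the grip in N (left out, the last holds). Time passes only in rows, so rows that repeat a pose let the fingers close. It gives the time, the measured TCP pose, the force, the opening and the grip force at its end, in the units of the state.
- r.observe(): the state, without advancing time (a new reading comes with each control period).
- r.snapshot(name): name is "side" or "top"; returns a dict with "color" (400x640x3 uint8, red, green, blue), "mtx" (3x3 intrinsics, pixels), "R" (3x3) and "t" (3): a world point X has camera coordinates R X + t. Camera axes: x right, y down, z forward; pixel columns grow to the right and rows downward; lengths in m; the calibration is good to about 2 mm. A picture is of the moment at which its call begins. There is no depth.
- r.close_job(): hands the job in; it is judged then, once.
Trained networks look in the newest picture that a camera, given by its name, has taken for a name from the list of things; names that differ only in an ending like _2 or _b are one class to them, and where a whole thing is asked for, a point or a joint stands for the part that bears it (a point fixed in the world has none). Each returns a list of dicts, best first, with "confidence" (0 to 1); they miss things now and then, are a little off and sometimes report something else, mostly with a low value. They report only what shows in the picture. A call takes as long as a camera call. They do not tell look-alikes from the thing itself.
- r.outline_of(camera, label): "mask" (400x640 bool, what is visible of it).
- r.landmark_of(camera, label): "at" ([x, y, z] in m, in the coordinates of the camera as it stood for that picture, good to about 4 mm: a listed point, or the origin of a listed thing).
The state is a dict: "time_s": time; "joint_positions": joint angles; "qd": joint speeds; "joint_torque": joint torques, N m; "ee_pos": TCP position; "tool_rot": TCP orientation; "contact_force": force on the tool from outside, world axes, zero at the start; "ft_torque": the same for the moment, N m; "finger_gap": finger opening in m; "gripper_force": force on a finger pad.
Only numpy, scipy, OpenCV 4.12 (cv2) and the standard library are available. Lean on these libraries where they do the work, as an engineer would, in place of code of your own. Each camera call takes 0.05 s, during which the arm holds its last target. There are 200 camera calls.

TASK

Put the loose printing block away in the third gap of the sorter, counted from the end with the round knob. First count: starting outside the knob end, run a fingertip along the row of springy tabs so that it bends the first, second and third tab in turn, and stop over the third gap without bending any tab beyond it. Then, only pushing and never lifting or tipping it, slide the block along the channel and into that third gap until it is fully home against the back wall, leave it there, and leave the jar, the stored blocks and everything else where they are.

Things in the scene. Friction and masses are not known exactly. Their poses are not given: they have to be found in the camera images.
- sorter: Fixed plywood sorter for printing blocks, facing the robot. Origin: its middle, on the table; x points away from the robot into the gaps, y left along the row, z up. Base board 10 mm thick, x -105 to +95, y -185 to +185 mm. All x, y, z below are in this frame, in mm. Gaps are counted from the knob's end; filled gaps count too.
- gap_row (a point): Middle of the row of dividers at their front edges (x -8, y 0, z 30). Seven upright dividers 6 thick, 40 high above the base (tops at z 50), x -8 to +80, at y = +150, +100, +50, 0, -50, -100, -150: six gaps 44 clear, at y = +125, +75, +25, -25, -75, -125, open towards the robot, shut by a back wall at x +80, 40 high. Those at y +75 and -75 hold stored blocks; the rest are empty.
- channel (a point): Middle of the channel floor (x -53, y 0, z 10) in front of the gaps: straight along y, open at both ends, 90 mm wide, between the dividers' front edges (x -8) and a low lip 6 mm high (x -104 to -98).
- tab_row (a point): Middle of the row of springy grey tabs, one hinged on top of each divider (x +36, y 0, z 59: half-way up the middle tab). Each is 44 mm long in x (+14 to +58), 3 thick, stands 18 mm above its hinge (hinge along x at z 50, tip at z 68). A weak spring (0.02 N m/rad, 1 to 2 N at the tip) stands it up again. Gap 3 lies between the third and fourth tab from the knob.
- knob (a point): Centre of a wooden ball, 30 mm diameter, on a short stem, 33 mm above the table, fixed on the base beside one end of the row (sorter x +65, y +171 or -171 mm): counting starts from this end. The other end has a low flat wooden strip, 54 x 12 x 10 mm.
- block_mid (a point): The loose printing block: plain wood with a dark lino face, 84 mm long (its x), 36 wide (its y), 34 high, about 100 g; the point is its centre, 17 mm above its underside. It lies in the channel, its length along the sorter's x, in front of an end gap (either end). Ordinary friction. Fully home, its centre is at sorter x +38 mm.
- block: The same loose printing block; this point is the centre of its underside.
- jar: A small glass jar with a black lid, 42 mm diameter, 58 mm high, standing in the channel in front of the other end gap; origin at the centre of its underside. To be left alone.
- tab1 (a joint): Bend of springy tab number 1 from the LEFT (the knob may be at either end), on the divider at sorter y = +150 mm. In rad: 0 upright, positive leaning to the right (-y), negative to the left (+y), limit 1.45 either way.
- tab2 (a joint): Bend of springy tab number 2 from the LEFT (the knob may be at either end), on the divider at sorter y = +100 mm. In rad: 0 upright, positive leaning to the right (-y), negative to the left (+y), limit 1.45 either way.
- tab3 (a joint): Bend of springy tab number 3 from the LEFT (the knob may be at either end), on the divider at sorter y = +50 mm. In rad: 0 upright, positive leaning to the right (-y), negative to the left (+y), limit 1.45 either way.
- tab4 (a joint): Bend of springy tab number 4 from the LEFT (the knob may be at either end), on the divider at sorter y = +0 mm. In rad: 0 upright, positive leaning to the right (-y), negative to the left (+y), limit 1.45 either way.
- tab5 (a joint): Bend of springy tab number 5 from the LEFT (the knob may be at either end), on the divider at sorter y = -50 mm. In rad: 0 upright, positive leaning to the right (-y), negative to the left (+y), limit 1.45 either way.
- tab6 (a joint): Bend of springy tab number 6 from the LEFT (the knob may be at either end), on the divider at sorter y = -100 mm. In rad: 0 upright, positive leaning to the right (-y), negative to the left (+y), limit 1.45 either way.
- tab7 (a joint): Bend of springy tab number 7 from the LEFT (the knob may be at either end), on the divider at sorter y = -150 mm. In rad: 0 upright, positive leaning to the right (-y), negative to the left (+y), limit 1.45 either way.
- stored_a: Stored printing block in the gap at sorter y = +75 mm, same size as the loose one, home in its gap; origin at the centre of its underside. To be left alone.
- stored_b: Stored printing block in the gap at sorter y = -75 mm, same size as the loose one, home in its gap; origin at the centre of its underside. To be left alone.
- water: Clear water bottle, 64 mm diameter, 190 mm high, on the table to the right; origin under its centre. To be left alone.
- flask: Grey drinks bottle, 76 mm diameter, 220 mm high, on the table, far right; origin under its centre. To be left alone.
- paint_tin: Round flat black paint box, 110 mm diameter, 28 mm high, on the table to the left; origin under its centre. To be left alone.
- eraser: White eraser 45 x 22 x 13 mm on the table near the robot, to the right; origin under its centre. To be left alone.
Things that resemble listed ones, but are neither listed nor needed, are in the scene too. What is shaped like the block but pink or yellow is not meant.

How it is judged:
By the outcome, as a careful person would: the job done as asked, in the order asked, and still so for the second after the job is handed in, with the robot touching nothing.
It also fails if it takes over 61 s, if anything falls off the work surface, if the arm or the gripper's body presses on something with over 40 N, if the wrist force passes 120 N, or if a joint passes its speed limit or range.

## Working session

There is one attempt and no reset: what is moved stays moved. The work goes in short steps, Python scripts to look and compute and a tool call to move; the robot and the scene stay as the last step left them, time stands still between calls to the robot, and variables do not carry over. Pictures are saved under pics/ and viewed, at most 13 in all, crops included, and the job is handed in when it is done.

Besides the shell and the picture viewer there is one more tool, called as a command line: name --pt "numbers of a row" for each row, then --argument value for the rest. servo_tool: Moves the arm, as the interface text tells. Its arguments: {"type":"object","properties":{"targets":{"type":"array","items":{"type":"array","items":{"type":"number"}}},"squeeze":{"type":"number"}},"required":["targets"]}

```bash
ls; mkdir -p pics; cat > h.py <<'E'
import numpy as np, cv2
from station import r
def world(s,p): return s["R"].T@(np.array(p)-s["t"])
def pix(s,X):
    c=s["R"]@np.array(X)+s["t"]; q=s["mtx"]@c; return q[:2]/q[2]
E
python3 - <<'E'
from h import *
for n in ("side","top"):
    s=r.snapshot(n); s["R"]=np.array(s["R"]);s["t"]=np.array(s["t"])
    cv2.imwrite(f"pics/{n}0.png",s["color"][:,:,::-1])
    for l in ["sorter","gap_row","channel","tab_row","knob","block_mid","block","jar","stored_a"]:
        try:
            for d in r.landmark_of(n,l)[:3]:
                w=world(s,d["at"]); print(n,l,round(d["confidence"],2),w.round(3),pix(s,w).round())
        except Exception as e: print(l,e)
o=r.observe();print(o)
E
```

```text
pics
side sorter 0.78 [0.597 0.011 0.001] [357. 202.]
side gap_row 0.64 [0.584 0.004 0.027] [353. 199.]
side channel 0.65 [0.544 0.011 0.01 ] [338. 203.]
side tab_row 0.61 [0.627 0.006 0.06 ] [370. 188.]
side knob 0.63 [0.548 0.134 0.007] [331. 171.]
side knob 0.4 [0.674 0.171 0.033] [371. 151.]
side block_mid 0.97 [ 0.472 -0.266  0.018] [331. 300.]
side block_mid 0.88 [ 0.393 -0.077  0.02 ] [286. 235.]
side block_mid 0.74 [ 0.528 -0.113  0.028] [341. 237.]
side block 0.93 [ 0.344  0.116 -0.003] [263. 187.]
side block 0.83 [ 0.534 -0.114  0.008] [344. 242.]
side block 0.66 [ 0.468 -0.266  0.   ] [329. 304.]
side jar 0.59 [0.552 0.14  0.006] [332. 170.]
side stored_a 0.78 [ 0.62  -0.072  0.011] [373. 223.]
side stored_a 0.6 [0.64  0.077 0.007] [366. 181.]
top sorter 0.95 [ 0.59   0.005 -0.002] [317. 174.]
top sorter 0.72 [ 0.622 -0.074  0.009] [343. 162.]
top gap_row 0.68 [0.585 0.006 0.029] [316. 173.]
top gap_row 0.28 [ 0.531 -0.115  0.008] [358. 191.]
top channel 0.9 [0.537 0.009 0.006] [316. 191.]
top tab_row 0.7 [0.63  0.006 0.056] [315. 156.]
top knob 0.41 [0.67  0.178 0.033] [2
[... 506 characters left out ...]
([-1.44309176e+00,  1.58389341e-01,  1.59699662e+00, -1.00827652e-05,
        1.38621995e+00, -2.10121040e-01]), 'qd': array([ 5.41877237e-04,  6.27154821e-04,  4.77328889e-05, -1.47878592e-03,
       -2.13233443e-04, -7.25629255e-04]), 'joint_torque': array([ 3.37868023e-04, -3.96013856e+01, -3.31705928e+01, -7.56886880e-05,
        4.96615758e-04,  1.39318684e-05]), 'ee_pos': array([ 0.19053906, -0.5424907 ,  0.24230683]), 'tool_rot': array([-6.82728961e-06,  9.85767964e-01,  1.68111635e-01, -4.67845472e-06]), 'contact_force': array([ 0.00481688, -0.4036043 , -0.57433133]), 'ft_torque': array([ 0.05664397, -0.00368866, -0.04284847]), 'gripper_force': 0.0, 'finger_gap': 0.08536181630019092}
```

View both.

```bash
python3 - <<'E'
import cv2
a=cv2.imread("pics/top0.png")[110:280,190:450]
cv2.imwrite("pics/topc.png",cv2.resize(a,None,fx=3,fy=3,interpolation=cv2.INTER_CUBIC))
a=cv2.imread("pics/side0.png")[120:320,230:450]
cv2.imwrite("pics/sidec.png",cv2.resize(a,None,fx=3,fy=3,interpolation=cv2.INTER_CUBIC)[:600])
E
```

```text
(no output)
```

View pics/topc.png

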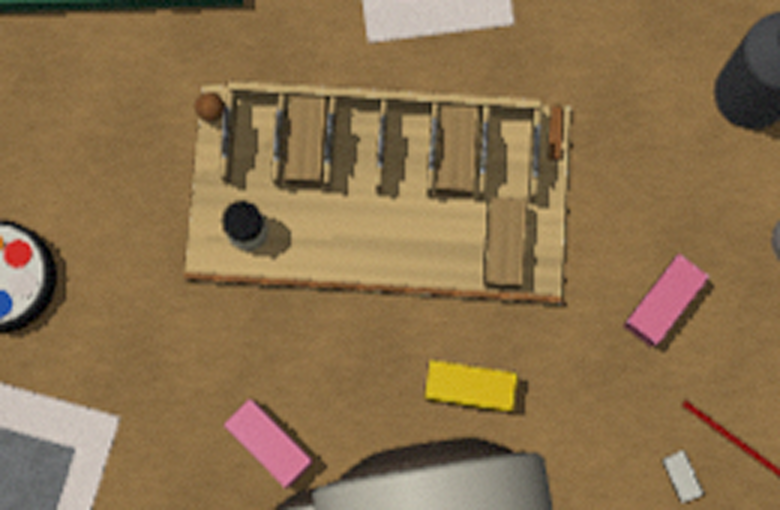

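View pics/sidec.png

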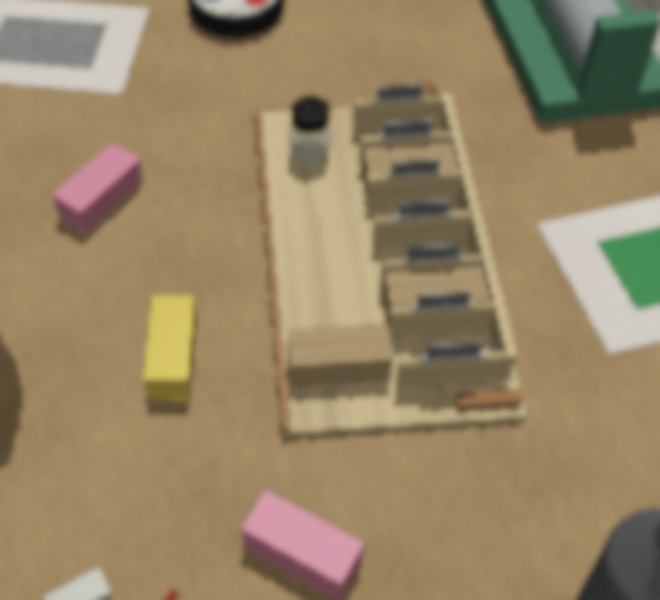

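Top crop: the knob is the brown ball at crop (208,106), full (259,145), so it's the left (+y) end. The flat strip is at the right, the jar at (243,220) by the left end gap. Candidates for the block: plain wood in the channel at full (359,191); pink ones at (279,258) and (412,210) and a yellow one at (347,239) are decoys. The plain wooden one in the channel fits (84 mm along x, in front of the right end gap, clear in both crops). So gap 3 is at sorter y=+25. Next I fit the sorter pose.

```bash
cat > fit.py <<'E'
from h import *
from scipy.optimize import least_squares
S={n:r.snapshot(n) for n in ("side","top")}
for s in S.values(): s["R"]=np.array(s["R"]);s["t"]=np.array(s["t"])
off={"top":(190,110),"side":(230,120)}
P=[("top",(188,276),(-105,185,13)),("top",(564,299),(-105,-185,13)),("top",(572,106),(95,-185,10)),("top",(208,106),(65,171,33)),
   ("side",(258,114),(-105,185,10)),("side",(286,432),(-105,-185,5)),("side",(523,415),(95,-185,5))]
L=[((36,0,59),(.6285,.006)),((-8,0,30),(.5845,.005)),((-53,0,10),(.540,.010)),((0,0,0),(.5935,.008)),((38,75,10),(.6385,.076)),((38,-75,10),(.62,-.0745)),((65,171,33),(.672,.175))]
def W(p,X):
    X=np.array(X)/1e3; c,s=np.cos(p[2]),np.sin(p[2]); return np.array([p[0]+c*X[0]-s*X[1],p[1]+s*X[0]+c*X[1],X[2]])
def f(p):
    e=[]
    for n,q,X in P: e+=list((pix(S[n],W(p,X))-(np.array(q)/3+off[n]))/1.0)
    for X,w in L: e+=list((W(p,X)[:2]-w)/.004)
    return np.array(e)
o=least_squares(f,[.59,.007,-.1],loss="soft_l1"); p=o.x
print(p, f(p).round(1), np.sqrt(np.diag(np.linalg.inv(o.jac.T@o.jac))))
np.save("pose.npy",p)
for n,s in S.items():
    im=cv2.resize(s["color"][:,:,::-1],None,fx=1,fy=1).copy(); u,v=off[n]
    im=cv2.resize(im[v:v+(170 if n=="top" else 150),u:u+260],None,fx=3,fy=3,interpolation=cv2.INTER_CUBIC)
    def ln(A,B,c):
        a,b=[tuple(int(z) for z in ((pix(s,W(p,Q))-(u,v)+.5)*3).round()) for Q in (A,B)]; cv2.line(im,a,b,c,1)
    for y in range(-150,151,50): ln((-8,y,50),(80,y,50),(0,0,255)); ln((14,y,68),(58,y,68),(255,0,0))
    for A,B in [((-105,185,10),(-105,-185,10)),((-105,-185,10),(95,-185,10)),((95,-185,10),(95,185,10)),((95,185,10),(-105,185,10))]: ln(A,B,(0,255,0))
    bb=[(-95,-107,44),(-95,-143,44),(-11,-143,44),(-11,-107,44)]
    for i in range(4): ln(bb[i],bb[i-1],(255,0,255))
    S[n]=im
cv2.imwrite("pics/ov.png",cv2.resize(np.vstack([S["top"],S["side"]]),(480,590)) if 0 else S["top"]); cv2.imwrite("pics/ovs.png",S["side"])
print(r.tips_ahead)
E
python3 fit.py
```

```text
[ 0.59379708  0.00552966 -0.08824658] [-1.6  0.7 -0.7  0.4 -0.8 -0.9  0.4 -0.1 -2.2 -0.7 -1.8  1.   0.7  0.7
  0.3 -0.9  0.3  0.3  0.3  0.1  0.1 -0.6 -0.1  0.2  1.3  0.5  0.4 -1.2] [0.00114436 0.00121498 0.00733665]
0.011
```

View pics/ov.png

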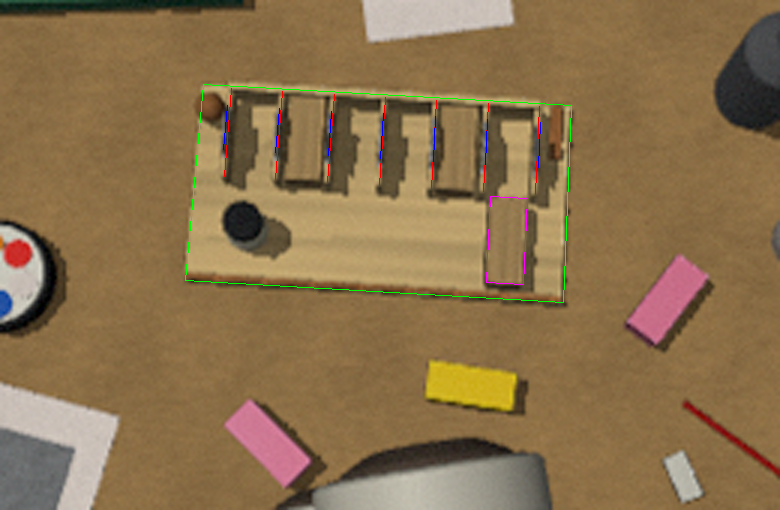

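View pics/ovs.png

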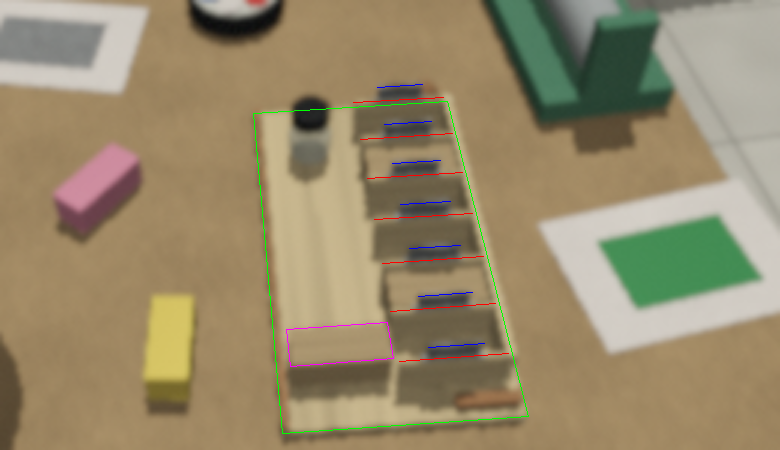

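```bash
cat >> h.py <<'E'
from scipy.spatial.transform import Rotation as Ro
p=np.load("pose.npy")
def goto(x,y,ztip,phi,tips=.011):
    """shift (cm) and turn in current tool axes to put fingertips at sorter mm x,y,z; phi = tool-x angle in sorter frame"""
    o=r.observe(); q=o["tool_rot"]; R0=Ro.from_quat([q[1],q[2],q[3],q[0]])
    c,s=np.cos(p[2]),np.sin(p[2]); a=phi+p[2]
    Wd=np.array([p[0]+(c*x-s*y)/1e3,p[1]+(s*x+c*y)/1e3,ztip/1e3+tips])
    R1=Ro.from_matrix([[np.cos(a),np.sin(a),0],[np.sin(a),-np.cos(a),0],[0,0,-1]])
    print((x,y,ztip),"turn",(R0.inv()*R1).as_rotvec().round(3),"shift cm",(R0.inv().apply(Wd-o["ee_pos"])*100).round(2),"W",Wd.round(3))
def where():
    o=r.observe(); d=o["ee_pos"]-[p[0],p[1],0]; c,s=np.cos(p[2]),np.sin(p[2])
    print("t",o["time_s"],"sorter xy",(1e3*(c*d[0]+s*d[1])).round(1),(1e3*(-s*d[0]+c*d[1])).round(1),"tipz",(1e3*(o["ee_pos"][2]-r.tips_ahead)).round(1),"F",o["contact_force"].round(1),"gap",o["finger_gap"])
E
python3 - <<'E'
from h import *
goto(36,205,180,np.pi/2); where()
s=r.snapshot("top"); s["R"]=np.array(s["R"]);s["t"]=np.array(s["t"])
for l in ("water","flask"):
    for d in r.landmark_of("top",l)[:1]: print(l,d["confidence"],world(s,d["at"]).round(3))
E
```

```text
(36, 205, 180) turn [ 0.    -0.    -1.145] shift cm [ 67.96 -55.52   5.13] W [0.648 0.207 0.191]
t 1.1 sorter xy -353.4 -581.4 tipz 231.3 F [-0.5 -0.9  0.2] gap 0.08526252121535044
water 0.91 [ 0.528 -0.412 -0.001]
flask 0.78 [ 0.676 -0.37  -0.003]
```

servo_tool --pt "0 0 -1.145 68 -55.5 0 0" --pt "0 0 -1.145 68 -55.5 0 0" --pt "0 0 -1.145 68 -55.5 0 0" --pt "0 0 -1.145 68 -55.5 0 0" --pt "0 0 -1.145 68 -55.5 0 0" --pt "0 0 -1.145 68 -55.5 0 0" --pt "0 0 -1.145 68 -55.5 0 0" --pt "0 0 -1.145 68 -55.5 0 0" --pt "0 0 -1.145 68 -55.5 0 0" --pt "0 0 -1.145 68 -55.5 0 0" --pt "0 0 -1.145 68 -55.5 0 0" --pt "0 0 -1.145 68 -55.5 0 0" --squeeze 20

```text
time_s: 2.25
ee_pos: [0.452, -0.1139, 0.2427]
tool_rot: [0.001, 0.738, 0.675, 0.0]
contact_force: [1.5, -1.0, 0.5]
finger_gap: 0.0003
gripper_force: 0.0
```

```bash
python3 -c "
from h import *
goto(36,205,180,np.pi/2); where()"
```

```text
(36, 205, 180) turn [0.001 0.001 0.   ] shift cm [33.64 16.68  5.17] W [0.648 0.207 0.191]
t 2.25 sorter xy -130.7 -131.5 tipz 231.7 F [ 1.5 -1.   0.5] gap 0.0002716560307760111
```

servo_tool --pt "0 0 0 33.6 16.7 0 0" --pt "0 0 0 33.6 16.7 0 0" --pt "0 0 0 33.6 16.7 0 0" --pt "0 0 0 33.6 16.7 0 0" --pt "0 0 0 33.6 16.7 0 0" --pt "0 0 0 33.6 16.7 0 0" --pt "0 0 0 33.6 16.7 5 0" --pt "0 0 0 33.6 16.7 5 0" --pt "0 0 0 33.6 16.7 5 0" --pt "0 0 0 33.6 16.7 5 0" --pt "0 0 0 33.6 16.7 5 0" --pt "0 0 0 33.6 16.7 5 0"

```text
time_s: 3.25
ee_pos: [0.6469, 0.204, 0.192]
tool_rot: [0.0, 0.737, 0.676, -0.001]
contact_force: [0.4, -1.2, 0.1]
finger_gap: -0.0
gripper_force: 0.0
```

```bash
python3 - <<'E'
from h import *
where(); goto(36,200,60,np.pi/2)
ims=[]
for n,(u,v) in (("top",(190,110)),("side",(280,60))):
    s=r.snapshot(n); s["R"]=np.array(s["R"]);s["t"]=np.array(s["t"])
    o=r.observe(); t=o["ee_pos"]-[0,0,.011]; print(n,pix(s,t))
    im=cv2.resize(s["color"][v:v+130,u:u+260,::-1],None,fx=3,fy=3,interpolation=cv2.INTER_CUBIC)
    a=((pix(s,t)-(u,v)+.5)*3).astype(int); cv2.circle(im,tuple(int(k) for k in a),3,(0,0,255),-1); ims.append(cv2.resize(im,(585,292)))
cv2.imwrite("pics/c1.png",np.vstack(ims))
E
```

```text
t 3.25 sorter xy 35.4 202.4 tipz 181.0 F [ 0.4 -1.2  0.1] gap -2.413063032503654e-05
(36, 200, 60) turn [-0.001  0.001  0.001] shift cm [-0.23  0.07 12.1 ] W [0.647 0.202 0.071]
top [239.33945806 138.83234035]
side [363.03496465 104.18064097]
```

View pics/c1.png

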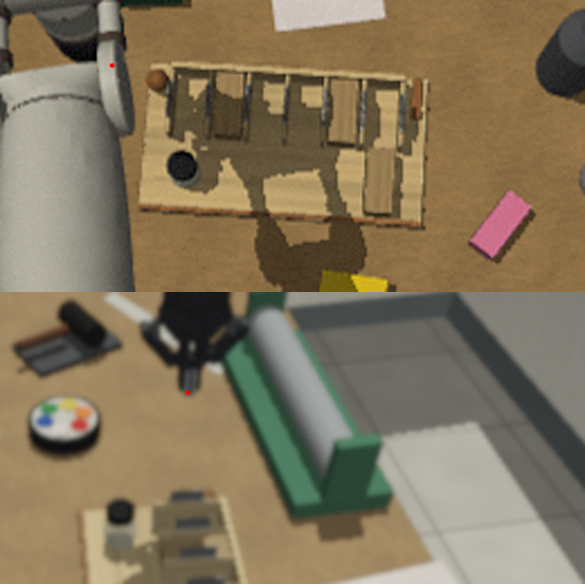

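servo_tool --pt "0 0 0 0 0.1 4 0" --pt "0 0 0 0 0.1 8 0" --pt "0 0 0 0 0.1 10 0" --pt "0 0 0 0 0.1 11.5 0" --pt "0 0 0 0 0.1 12.1 0" --pt "0 0 0 0 0.1 12.1 0" --pt "0 0 0 0 0.1 12.1 0"

```text
time_s: 3.93
ee_pos: [0.6495, 0.2038, 0.0735]
tool_rot: [0.001, 0.738, 0.675, 0.001]
contact_force: [0.7, 0.2, 0.3]
finger_gap: 0.0001
gripper_force: 0.0
```

```bash
python3 -c "
from h import *
where(); goto(36,100,60,np.pi/2); goto(36,21,60,np.pi/2)"
```

```text
t 3.9333 sorter xy 38.0 202.4 tipz 62.5 F [0.7 0.2 0.3] gap 7.1240574463501e-05
(36, 100, 60) turn [ 0.003 -0.001 -0.   ] shift cm [-10.24  -0.2    0.25] W [0.638 0.102 0.071]
(36, 21, 60) turn [ 0.003 -0.001 -0.   ] shift cm [-18.14  -0.19   0.24] W [0.632 0.023 0.071]
```

servo_tool --pt "0 0 0 -1 -0.1 0.2 0" --pt "0 0 0 -2 -0.1 0.2 0" --pt "0 0 0 -3 -0.1 0.2 0" --pt "0 0 0 -4 -0.1 0.2 0" --pt "0 0 0 -5 -0.1 0.2 0" --pt "0 0 0 -6 -0.1 0.2 0" --pt "0 0 0 -7 -0.1 0.2 0" --pt "0 0 0 -8 -0.1 0.2 0" --pt "0 0 0 -9 -0.1 0.2 0" --pt "0 0 0 -9 -0.1 0.2 0" --pt "0 0 0 -9 -0.1 0.2 0"

```text
time_s: 4.85
ee_pos: [0.6391, 0.1138, 0.0692]
tool_rot: [-0.0, 0.738, 0.675, -0.0]
contact_force: [-0.9, 0.9, 1.2]
finger_gap: 0.0002
gripper_force: 0.0
```

```bash
python3 - <<'E'
from h import *
where(); goto(36,21,60,np.pi/2)
s=r.snapshot("side"); im=s["color"][130:230,300:430,::-1]
cv2.imwrite("pics/c2.png",cv2.resize(im,None,fx=5,fy=5,interpolation=cv2.INTER_CUBIC))
E
```

```text
t 4.85 sorter xy 35.6 111.9 tipz 58.2 F [-0.9  0.9  1.2] gap 0.00020659712750825026
(36, 21, 60) turn [-0.     0.    -0.001] shift cm [-9.09  0.05 -0.18] W [0.632 0.023 0.071]
```

View pics/c2.png

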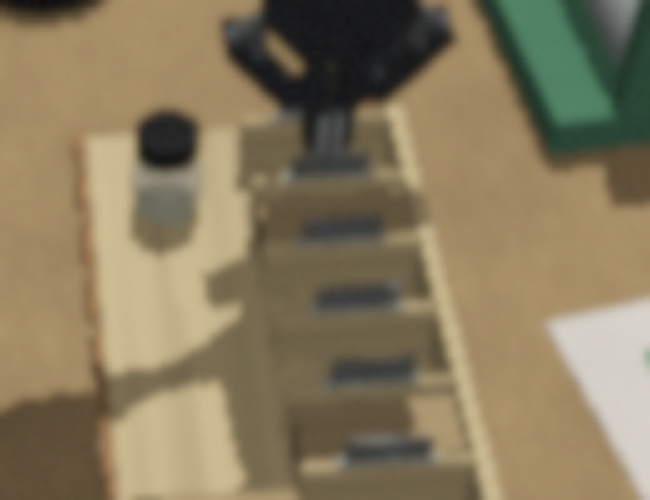

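Picture: the fingertip at crop (328,140) reaches tab 2 at (330,165), with tab 1 already passed behind it. Continuing to gap 3.

servo_tool --pt "0 0 0 -1 0 -0.1 0" --pt "0 0 0 -2 0 -0.1 0" --pt "0 0 0 -3 0 -0.1 0" --pt "0 0 0 -4 0 -0.2 0" --pt "0 0 0 -5 0 -0.2 0" --pt "0 0 0 -6 0 -0.2 0" --pt "0 0 0 -7 0 -0.2 0" --pt "0 0 0 -8 0 -0.2 0" --pt "0 0 0 -8.6 0 -0.2 0" --pt "0 0 0 -9 0 -0.2 0" --pt "0 0 0 -9 0 -0.2 0" --pt "0 0 0 -9 0 -0.2 0"

```text
time_s: 5.9
ee_pos: [0.6312, 0.0248, 0.0712]
tool_rot: [-0.0, 0.738, 0.675, -0.0]
contact_force: [-0.7, -0.3, -0.1]
finger_gap: 0.0004
gripper_force: 0.0
```

```bash
python3 - <<'E'
from h import *
where(); goto(36,21,60,np.pi/2)
s=r.snapshot("side"); im=s["color"][130:230,300:430,::-1]
cv2.imwrite("pics/c3.png",cv2.resize(im,None,fx=5,fy=5,interpolation=cv2.INTER_CUBIC))
E
```

```text
t 5.9 sorter xy 35.6 22.5 tipz 60.2 F [-0.7 -0.3 -0.1] gap 0.0003540884559212853
(36, 21, 60) turn [-0. -0. -0.] shift cm [-0.15  0.04  0.02] W [0.632 0.023 0.071]
```

View pics/c3.png

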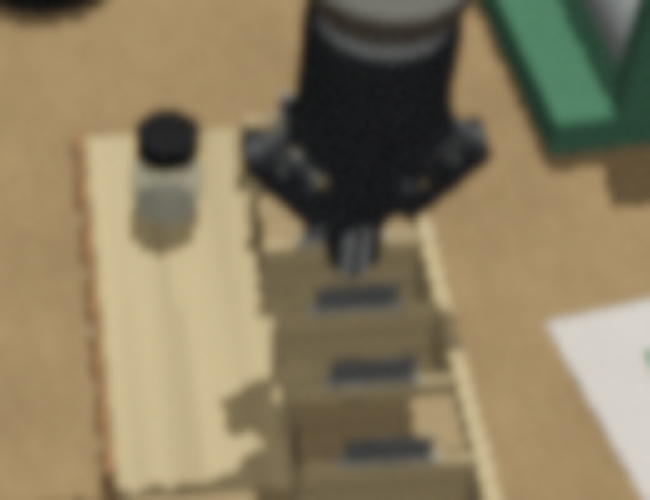

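Fingertip at crop (355,262) is over gap 3: tab 3 (~313,235) stands upright behind it, tab 4 (357,298) is untouched. Lifting, then going beside the block.

servo_tool --pt "0 0 0 0 0 0 0" --pt "0 0 0 0 0 -2 0" --pt "0 0 0 0 0 -6 0" --pt "0 0 0 0 0 -10 0" --pt "0 0 0 -19.1 -8.9 -10 0.35" --pt "0 0 0 -19.1 -8.9 -10 0.35" --pt "0 0 0 -19.1 -8.9 -10 0.35" --pt "0 0 0 -19.1 -8.9 -10 0.35" --pt "0 0 0 -19.1 -8.9 -10 0.35" --pt "0 0 0 -19.1 -8.9 -10 0.35" --pt "0 0 0 -19.1 -8.9 -10 0.35" --pt "0 0 0 -19.1 -8.9 -10 0.35"

```text
time_s: 6.95
ee_pos: [0.5261, -0.1571, 0.1714]
tool_rot: [-0.0, 0.738, 0.675, 0.0]
contact_force: [-0.1, -0.0, -0.3]
finger_gap: 0.03
gripper_force: 0.0
```

```bash
python3 - <<'E'
from h import *
where(); print(r.tips_ahead); goto(-53,-171,18,np.pi/2)
E
```

```text
t 6.95 sorter xy -53.1 -168.0 tipz 160.4 F [-0.1 -0.  -0.3] gap 0.030026595407285386
0.011
(-53, -171, 18) turn [ 0. -0. -0.] shift cm [-3.100e-01  1.000e-02  1.424e+01] W [ 0.526 -0.16   0.029]
```

servo_tool --pt "0 0 0 -0.3 0 4 0.35" --pt "0 0 0 -0.3 0 8 0.35" --pt "0 0 0 -0.3 0 11 0.35" --pt "0 0 0 -0.3 0 13 0.35" --pt "0 0 0 -0.3 0 14.2 0.35" --pt "0 0 0 -0.3 0 14.2 0.35" --pt "0 0 0 -0.3 0 14.2 0.35"

```text
time_s: 7.53
ee_pos: [0.5263, -0.1597, 0.0296]
tool_rot: [0.0, 0.737, 0.676, 0.0]
contact_force: [-0.2, -0.3, 0.2]
finger_gap: 0.0299
gripper_force: 0.0
```

```bash
python3 - <<'E'
from h import *
where(); goto(-53,-171,18,np.pi/2)
im=np.vstack([r.snapshot("side")["color"][180:280,280:450,::-1],r.snapshot("top")["color"][140:230,290:460,::-1]])
cv2.imwrite("pics/c4.png",cv2.resize(im,None,fx=3,fy=3,interpolation=cv2.INTER_CUBIC))
E
```

```text
t 7.5333 sorter xy -52.6 -170.6 tipz 18.6 F [-0.2 -0.3  0.2] gap 0.029923634047816117
(-53, -171, 18) turn [ 0.    -0.     0.002] shift cm [-0.04 -0.04  0.06] W [ 0.526 -0.16   0.029]
```

View pics/c4.png

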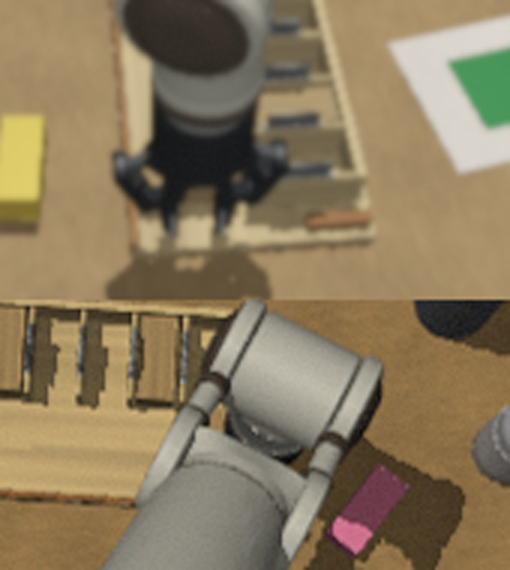

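Fingers (crop 170,225 and 222,220) are down on the base right of the block. Pushing along the channel.

servo_tool --pt "0 0 0 0.7 0 0 0.35" --pt "0 0 0 1.4 0 0 0.35" --pt "0 0 0 2.1 0 0 0.35" --pt "0 0 0 2.8 0 0 0.35" --pt "0 0 0 3.5 0 0 0.35" --pt "0 0 0 4.2 0 0 0.35" --pt "0 0 0 4.9 0 0 0.35" --pt "0 0 0 5.6 0 0 0.35" --pt "0 0 0 6.3 0 0 0.35" --pt "0 0 0 7 0 0 0.35" --pt "0 0 0 7.7 0 0 0.35" --pt "0 0 0 8.4 0 0 0.35"

```text
time_s: 8.63
ee_pos: [0.533, -0.0762, 0.0293]
tool_rot: [-0.0, 0.738, 0.675, -0.0]
contact_force: [0.8, -1.2, 1.1]
finger_gap: 0.03
gripper_force: 0.7
```

servo_tool --pt "0 0 0 0.7 0 0 0.35" --pt "0 0 0 1.4 0 0 0.35" --pt "0 0 0 2.1 0 0 0.35" --pt "0 0 0 2.8 0 0 0.35" --pt "0 0 0 3.5 0 0 0.35" --pt "0 0 0 4.2 0 0 0.35" --pt "0 0 0 4.8 0 0 0.35" --pt "0 0 0 5.4 0 0 0.35" --pt "0 0 0 5.9 0 0 0.35" --pt "0 0 0 6.2 0 0 0.35" --pt "0 0 0 6.5 0 0 0.35" --pt "0 0 0 6.5 0 0 0.35"

```text
time_s: 9.63
ee_pos: [0.5385, -0.0115, 0.0291]
tool_rot: [-0.0, 0.737, 0.675, 0.0]
contact_force: [-0.4, 0.4, -0.6]
finger_gap: 0.0298
gripper_force: 0.0
```

```bash
cat > blk.py <<'E'
from h import *
where()
for n in ("side","top"):
    s=r.snapshot(n); s["R"]=np.array(s["R"]);s["t"]=np.array(s["t"])
    for l,z in (("block_mid",27),("block",10),("stored_a",10)):
        for d in r.landmark_of(n,l)[:5]:
            w=world(s,d["at"])-[p[0],p[1],0]; c,q=np.cos(p[2]),np.sin(p[2])
            x,y=1e3*(c*w[0]+q*w[1]),1e3*(-q*w[0]+c*w[1])
            if abs(y)<185 and abs(x)<110: print(n,l,round(d["confidence"],2),x.round(),y.round(),(1e3*w[2]).round())
    cv2.imwrite(f"pics/{n}_l.png",s["color"][:,:,::-1])
E
python3 blk.py
```

```text
t 9.6333 sorter xy -53.5 -21.8 tipz 18.1 F [-0.4  0.4 -0.6] gap 0.02982328162987439
side block_mid 0.58 -58.0 8.0 24.0
side block 0.64 -52.0 8.0 7.0
side stored_a 0.78 34.0 -75.0 12.0
side stored_a 0.61 -10.0 3.0 29.0
side stored_a 0.59 37.0 74.0 11.0
top block_mid 0.36 -55.0 7.0 25.0
top block 0.42 -54.0 8.0 12.0
top stored_a 0.59 37.0 75.0 14.0
top stored_a 0.51 34.0 -74.0 10.0
```

servo_tool --pt "0 0 0 0.5 0 0 0.35" --pt "0 0 0 0.9 0 0 0.35" --pt "0 0 0 1.2 0 0 0.35" --pt "0 0 0 1.5 0 0 0.35" --pt "0 0 0 1.7 0 0 0.35" --pt "0 0 0 1.75 0 0 0.35" --pt "0 0 0 1.75 0 0 0.35"

```text
time_s: 10.62
ee_pos: [0.5402, 0.0056, 0.0293]
tool_rot: [-0.0, 0.737, 0.675, 0.0]
contact_force: [-0.5, -0.4, -0.1]
finger_gap: 0.0301
gripper_force: 0.0
```

```bash
python3 blk.py; python3 - <<'E'
from h import *
o=r.observe();print(o["joint_positions"].round(2))
import cv2
im=cv2.imread("pics/side_l.png")[140:260,290:420];cv2.imwrite("pics/c5.png",cv2.resize(im,None,fx=5,fy=5,interpolation=cv2.INTER_CUBIC))
E
```

```text
t 10.6167 sorter xy -53.4 -4.6 tipz 18.3 F [-0.5 -0.4 -0.1] gap 0.030088116198710546
side block_mid 0.57 -58.0 28.0 28.0
side block 0.74 -57.0 25.0 28.0
side block 0.46 -49.0 24.0 13.0
side stored_a 0.6 30.0 -74.0 9.0
side stored_a 0.57 37.0 79.0 6.0
top block_mid 0.49 -53.0 25.0 24.0
top block 0.61 -54.0 20.0 11.0
top stored_a 0.75 36.0 -76.0 12.0
top stored_a 0.61 37.0 74.0 13.0
[-0.21  0.34  1.84  0.    0.96 -0.13]
```

View pics/c5.png

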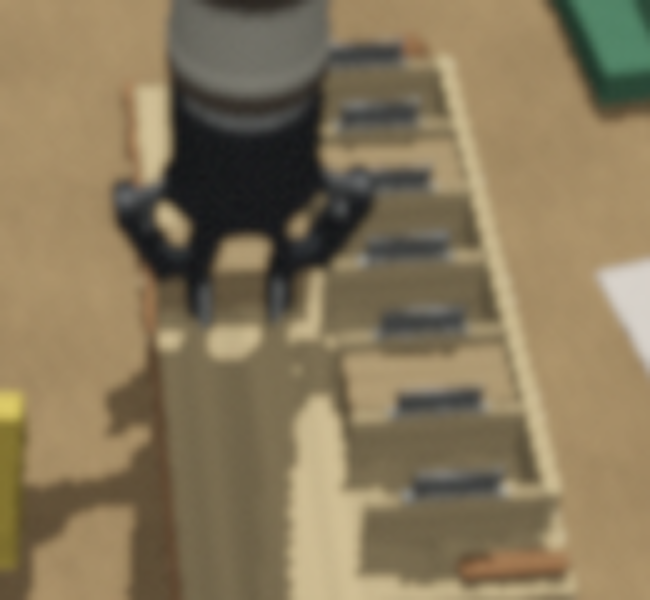

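Fingers (crop 205,300 and 278,300) back the block, which faces gap 3 between tabs 3 (400,180) and 4 (408,247). Backing off, lifting, turning a quarter and going in front of it.

servo_tool --pt "0 0 0 -1 0 0 0.35" --pt "0 0 0 -1.5 0 0 0.35" --pt "0 0 0 -1.5 0 -4 0.35" --pt "0 0 0 -1.5 0 -8 0.35" --pt "0 0 0 -1.5 0 -10 0.35" --pt "0 0 0 -1.5 -5 -10 0" --pt "0 0 0.3 0 -7.2 -10 0" --pt "0 0 0.8 2.9 -7.2 -10 0" --pt "0 0 1.571 2.9 -7.2 -10 0" --pt "0 0 1.571 2.9 -7.2 -10 0" --pt "0 0 1.571 2.9 -7.2 -10 0" --pt "0 0 1.571 2.9 -7.2 -10 0"

```text
time_s: 12.02
ee_pos: [0.471, 0.0401, 0.1294]
tool_rot: [0.0, 0.934, 0.357, 0.0]
contact_force: [-0.3, -0.2, 0.8]
finger_gap: -0.0003
gripper_force: 0.0
```

servo_tool --pt "0 0 0 0 0 0 0"

```text
time_s: 12.1
ee_pos: [0.471, 0.04, 0.1294]
tool_rot: [0.0, 0.934, 0.358, 0.0]
contact_force: [-0.4, -0.1, 0.5]
finger_gap: -0.0001
gripper_force: 0.0
```

```bash
python3 blk.py; python3 -c "
from h import *
goto(-125,25,24,0)"
```

```text
t 12.1 sorter xy -125.3 23.5 tipz 118.4 F [-0.4 -0.1  0.5] gap -0.00013035033181209155
side block_mid 0.6 -58.0 25.0 24.0
side block 0.76 -49.0 24.0 9.0
side stored_a 0.82 32.0 -76.0 12.0
side stored_a 0.67 41.0 75.0 6.0
side stored_a 0.4 65.0 176.0 32.0
top block_mid 0.35 -54.0 -1.0 7.0
top stored_a 0.9 33.0 -77.0 9.0
top stored_a 0.74 35.0 77.0 12.0
(-125, 25, 24) turn [0.    0.    0.825] shift cm [ 0.1  -0.05  9.43] W [0.471 0.041 0.035]
```

servo_tool --pt "0 0 0.825 0 0 0 0" --pt "0 0 0.825 0 0 0 0" --pt "0 0 0.825 0 0 0 0" --pt "0 0 0.825 0 0 0 0" --pt "0 0 0.825 0 0 0 0" --pt "0 0 0.825 0 0 0 0" --pt "0 0 0.825 0 0 4 0" --pt "0 0 0.825 0 0 7 0" --pt "0 0 0.825 0 0 9 0" --pt "0 0 0.825 0 0 9.4 0" --pt "0 0 0.825 0 0 9.4 0"

```text
time_s: 13.42
ee_pos: [0.4698, 0.0407, 0.0341]
tool_rot: [-0.0, 0.999, -0.044, -0.002]
contact_force: [0.1, -0.1, -0.6]
finger_gap: -0.0
gripper_force: 0.0
```

```bash
python3 blk.py; python3 -c "
from h import *
goto(-60,25,24,0); goto(-16,25,24,0)
import cv2
im=cv2.imread('pics/side_l.png')[140:260,290:420];cv2.imwrite('pics/c6.png',cv2.resize(im,None,fx=5,fy=5,interpolation=cv2.INTER_CUBIC))"
```

```text
t 13.4167 sorter xy -126.6 24.1 tipz 23.1 F [ 0.1 -0.1 -0.6] gap -9.040571941901645e-06
side block_mid 0.72 -59.0 27.0 27.0
side block 0.86 -53.0 22.0 10.0
side stored_a 0.76 38.0 76.0 7.0
side stored_a 0.57 33.0 -75.0 14.0
top block_mid 0.53 33.0 76.0 15.0
top block_mid 0.45 -55.0 22.0 27.0
top block 0.52 -53.0 25.0 24.0
top stored_a 0.79 33.0 -74.0 11.0
top stored_a 0.7 34.0 74.0 13.0
top stored_a 0.67 -54.0 129.0 9.0
(-60, 25, 24) turn [ 0.    -0.002 -0.   ] shift cm [ 6.46 -0.1   0.14] W [0.536 0.036 0.035]
(-16, 25, 24) turn [ 0.    -0.002 -0.   ] shift cm [10.86 -0.1   0.15] W [0.58  0.032 0.035]
```

View pics/c6.png

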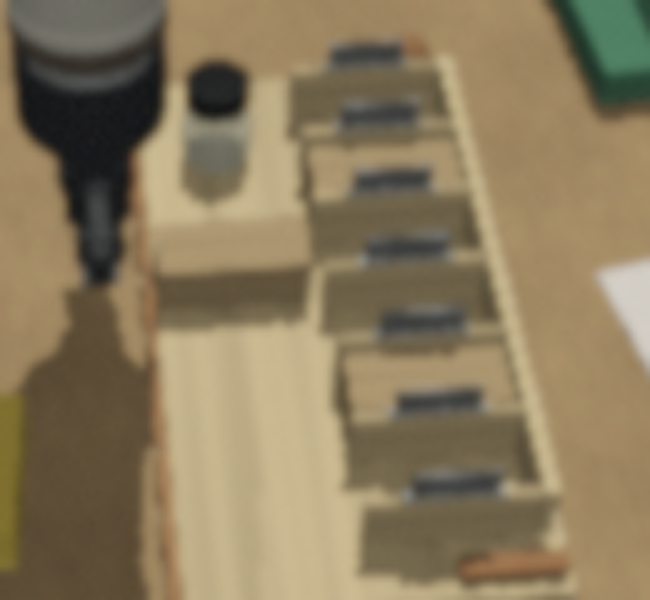

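Block (crop 230,250) is square in front of gap 3, finger (97,265) in front of its end, all tabs upright. Pushing in.

servo_tool --pt "0 0 0 0.7 0 0 0" --pt "0 0 0 1.4 0 0 0" --pt "0 0 0 2 0 0 0" --pt "0 0 0 2.5 0 0 0" --pt "0 0 0 3 0 0 0" --pt "0 0 0 3.5 0 0 0" --pt "0 0 0 4 0 0 0" --pt "0 0 0 4.5 0 0 0" --pt "0 0 0 5 0 0 0" --pt "0 0 0 5.5 0 0 0" --pt "0 0 0 5.5 0 0 0"

```text
time_s: 14.73
ee_pos: [0.5271, 0.0354, 0.0356]
tool_rot: [0.0, 0.999, -0.044, 0.001]
contact_force: [0.4, 0.2, 0.2]
finger_gap: 0.0003
gripper_force: 0.0
```

```bash
python3 blk.py; python3 -c "
from h import *
goto(-16,25,24,0)"
```

```text
t 14.7333 sorter xy -69.1 23.9 tipz 24.6 F [0.4 0.2 0.2] gap 0.00025579404148420707
side block_mid 0.77 -17.0 26.0 25.0
side block 0.62 -10.0 25.0 10.0
side stored_a 0.89 34.0 -75.0 10.0
side stored_a 0.49 37.0 76.0 7.0
side stored_a 0.46 -19.0 25.0 30.0
top stored_a 0.86 34.0 -76.0 11.0
top stored_a 0.69 37.0 73.0 11.0
(-16, 25, 24) turn [ 0.    -0.    -0.001] shift cm [ 5.45 -0.1   0.04] W [0.58  0.032 0.035]
```

Block is entering (x about −16, y 25, no resistance). Pushing on to the back wall.

servo_tool --pt "0 0 0 0.5 0 0 0" --pt "0 0 0 1 -0.1 0 0" --pt "0 0 0 1.5 -0.1 0 0" --pt "0 0 0 2 -0.1 0 0" --pt "0 0 0 2.5 -0.1 0 0" --pt "0 0 0 3 -0.1 0 0" --pt "0 0 0 3.5 -0.1 0 0" --pt "0 0 0 4 -0.1 0 0" --pt "0 0 0 4.4 -0.1 0 0" --pt "0 0 0 4.8 -0.1 0 0" --pt "0 0 0 5 -0.1 0 0" --pt "0 0 0 5 -0.1 0 0"

```text
time_s: 16.13
ee_pos: [0.5763, 0.0321, 0.0354]
tool_rot: [0.0, 0.999, -0.044, 0.0]
contact_force: [0.6, 0.5, -0.2]
finger_gap: -0.0002
gripper_force: 0.0
```

```bash
python3 blk.py
```

```text
t 16.1333 sorter xy -19.7 24.9 tipz 24.4 F [ 0.6  0.5 -0.2] gap -0.00021259578821936965
side block_mid 0.62 30.0 29.0 26.0
side block 0.67 38.0 23.0 13.0
side stored_a 0.61 31.0 -76.0 12.0
side stored_a 0.51 39.0 74.0 6.0
top block_mid 0.65 -8.0 1.0 32.0
top block_mid 0.42 35.0 -74.0 12.0
top stored_a 0.73 36.0 -75.0 14.0
```

Creep in 1 mm rows until the wall pushes back.

servo_tool --pt "0 0 0 0.1 0 0 0" --pt "0 0 0 0.2 0 0 0" --pt "0 0 0 0.3 0 0 0" --pt "0 0 0 0.4 0 0 0" --pt "0 0 0 0.4 0 0 0"

```text
time_s: 16.95
ee_pos: [0.5799, 0.0318, 0.0353]
tool_rot: [0.0, 0.999, -0.044, 0.0]
contact_force: [-0.2, 0.2, -0.1]
finger_gap: -0.0005
gripper_force: 0.1
```

servo_tool --pt "0 0 0 0.1 0 0 0" --pt "0 0 0 0.2 0 0 0" --pt "0 0 0 0.2 0 0 0"

```text
time_s: 17.2
ee_pos: [0.5812, 0.0318, 0.0352]
tool_rot: [-0.0, 0.999, -0.044, -0.001]
contact_force: [-4.3, -0.0, 2.3]
finger_gap: -0.0
gripper_force: 1.8
```

servo_tool --pt "0 0 0 0.1 0 0 0" --pt "0 0 0 0.1 0 0 0"

```text
time_s: 17.37
ee_pos: [0.5813, 0.0317, 0.0352]
tool_rot: [-0.0, 0.999, -0.044, -0.002]
contact_force: [-8.2, 0.1, 6.1]
finger_gap: 0.0004
gripper_force: 3.8
```

servo_tool --pt "0 0 0 -0.5 0 0 0" --pt "0 0 0 -2 0 0 0" --pt "0 0 0 -5 0 0 0" --pt "0 0 0 -8 0 0 0" --pt "0 0 0 -11 0 0 0" --pt "0 0 0 -12 0 -4 0" --pt "0 0 0 -12 0 -8 0" --pt "0 0 0 -12 0 -12 0" --pt "0 0 0 -12 0 -12 0"

```text
time_s: 18.12
ee_pos: [0.4688, 0.0414, 0.164]
tool_rot: [0.001, 0.999, -0.044, 0.009]
contact_force: [1.3, -0.8, 1.8]
finger_gap: 0.0001
gripper_force: 0.0
```

```bash
python3 blk.py; python3 - <<'E'
import cv2,numpy as np
a=cv2.imread("pics/side_l.png")[140:265,290:430];b=cv2.imread("pics/side0.png")[140:265,290:430]
cv2.imwrite("pics/c7.png",cv2.resize(a,None,fx=4.5,fy=4.5,interpolation=cv2.INTER_CUBIC))
E
```

```text
t 18.1167 sorter xy -127.7 24.7 tipz 153.0 F [ 1.3 -0.8  1.8] gap 9.400623708436797e-05
side block_mid 0.73 33.0 -74.0 11.0
side block_mid 0.56 32.0 26.0 25.0
side block 0.65 39.0 24.0 11.0
side stored_a 0.73 34.0 -77.0 12.0
side stored_a 0.61 38.0 78.0 6.0
top block_mid 0.74 38.0 23.0 27.0
top block 0.67 39.0 23.0 10.0
top stored_a 0.94 34.0 -78.0 10.0
top stored_a 0.61 36.0 75.0 12.0
```

View pics/c7.png

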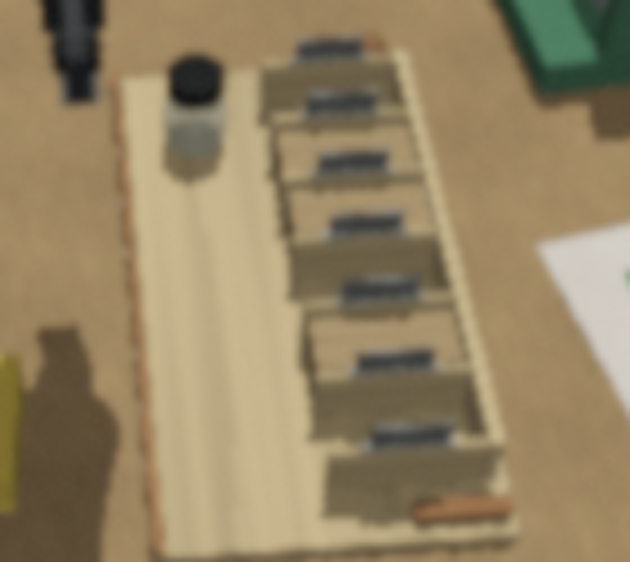

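The block sits in gap 3 (crop 360,205), home like its stored neighbours. Tabs are upright, the jar (195,120) hasn't moved, and the arm is clear.

```bash
python3 -c "
from h import *
print(r.close_job())"
```

```text
the job is handed in; nothing more can be done
None
```

The job is handed in: I counted tabs 1 to 3 from the knob end with a fingertip, then pushed the loose block along the channel into gap 3 until the back wall pushed back. In the last picture it sits home there, with the jar, stored blocks and tabs as they were and the arm clear (about 18 s of the 61 s used).

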